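# Hang a vial basket on the draining hook and tug to check it

## Robot

A 7-joint arm with a two-finger parallel gripper is mounted at the origin on the work surface. World frame = base frame: x ahead of the robot, y to its left, z up, the work surface at z = 0. Lengths are in m, angles in rad, forces in N, time in s.
With the tool pointing down it reaches from about 0.425 to 0.925 m from the base axis. Payload 6.8 kg.
Tool frame: the origin (TCP) lies between the finger pads; the fingertips stand 22 mm ahead of it and the grasp point (between the pads) lies 3 mm ahead of it; z points along the fingers, y is the direction in which the jaws open and shut (so a half turn about z gives the same grasp; the last joint's range is limited). The gripper opens to 88 mm and grips with 3 to 60 N. Pads are 20 mm wide; open, the fingers measure 115 mm over their backs; the gripper's body (75 mm by 178 mm) begins 61 mm behind the grasp point.
Start: joints at [-1.27, 0.477, 0.022, 1.555, -0.011, 1.109, -0.083], TCP at [0.268, 0.619, 0.245] pointing down, gripper open.
Joint ranges: [-2.96, 2.96], [-0.34, 2.1], [-1.41, 1.46], [0.24, 2.44], [-1.37, 4.51], [0.17, 1.92], [-2.96, 2.96]. Speed limits (rad/s): [2.39, 2.39, 3.14, 3.14, 3.14, 3.14, 3.14].

## Interface

Orientations are given as [roll, pitch, yaw] about the fixed x, y, z axes, in that order (R = Rz(yaw) Ry(pitch) Rx(roll)).
In Python, from plant import sense, grab_frame, job_done gives the robot as it stands.
- The arm moves only by the tool jog_arm, never from a script. Its argument "targets" is a list that holds one entry, the list of rows, each a list of 4 numbers: the shift along the tool's x, y, z in mm, then the turn about the tool's z in rad. A call has 1 to 20 rows; each row is the pose to reach, as a shift and turn from the pose measured when the call began, along the tool's axes at that moment; what a row does not reach only later rows make up. A row lasts 1/10 s, in which the tool goes at most 50 mm and 8.59 degrees, less where a joint would pass 70% of its speed; a pose out of reach is approached as far as the arm can. A call with a gripper value outside its range is refused whole. "hand" is the opening in per cent of the stroke, from 0 (shut) to 100 (fully open), set as the call begins (left out, the last holds). The fingers move at their own pace and stop on an object; "force" is the grip in N (left out, the last holds). Time passes only in rows, so rows that repeat a pose let the fingers close. It gives the time, the measured TCP pose, the force and the opening at its end, in the units of the state.
- sense(): the state, without advancing time (a new reading comes with each control period).
- grab_frame(name): name is "side" or "top" or "wrist"; returns a dict with "img" (420x560x3 uint8, red, green, blue), "z_map" (420x560 float32, m along the optical axis (not along the pixel's ray), 0 where there is no reading), "fx", "fy", "cx", "cy" (pixels), "rvec" (rotation vector, rad) and "tvec" (3), from world to camera coordinates, as OpenCV has them. Camera axes: x right, y down, z forward; pixel columns grow to the right and rows downward; lengths in m; the calibration is good to about 2 mm. A picture is of the moment at which its call begins.
- job_done(): hands the job in, once; it reports no verdict.
The state is a dict: "t": time; "q": joint angles; "joint_vel": joint speeds; "joint_efforts": joint torques, N m; "tool_pos": TCP position; "tcp_rot": TCP orientation; "wrist_force": force on the tool from outside, world axes, zero at the start; "ft_torque": the same for the moment, N m; "finger_gap": opening from 0.0 (shut) to 1.0 (fully open).
Only numpy, scipy, OpenCV 4.12 (cv2) and the standard library are available. Lean on these libraries where they do the work, as an engineer would, in place of code of your own. Each camera call takes 0.05 s, during which the arm holds its last target.

## Task

Hang the wire basket of rinsed vials to drain on the hook of the stand: keeping it upright, bring its hanging bar down past the sprung keeper until it rests in the bottom of the hook with the keeper snapped shut above it. While still holding the basket by its grip block, tug down gently and steadily for about a second to confirm that it is held, then let go and leave it hanging; leave everything else where it stands.

Things in the scene. Friction and masses are not known exactly. Their poses are not given: they have to be found in the camera images.
- basket: Steel wire basket, 81 (x) x 101 (y) x 53 mm high, six glass vials fixed in it, 0.21 to 0.31 kg. Origin: centre of its underside, z up; same after half a turn. A bow in its y-z plane (x = 0, 8 mm rods at y = +-48) rises from the rim to a level hanging bar; between rim (top 53 above the underside) and bar (145) the bow is open. Starts upright on the bench, on the other side from the stand.
- bar (a point): Middle of the basket's straight hanging bar, on its axis, 145 mm above the underside; axes as the basket's. The bar is 8 mm thick and runs along y. Two 6 mm struts at y = +-21 rise from it to the flange (16 x 50 x 5 mm, its underside 36 above the bar's axis) that carries the grip block.
- grip (a point): Middle of the plastic grip block at the top of the basket, 60 mm above the bar's axis; axes as the basket's. Block 16 (x) x 28 (y) mm, 42 high, its top 78 above the bar's axis (223 above the basket's underside). Pinch it from above across y (28) or x (16). With the bar seated all of the hook stays 4 mm or more below the flange, so below block and fingers.
- stand: Hook stand, fixed. Base plate 250 x 200 x 12 mm (x -95 to 155, y +-100), column 20 mm thick at x = 110, top at z = 232. Origin: on the bench below the hook; z up. A clamp on the column carries an arm (14 wide, 12 thick) along -x, roughly towards the robot, ending in an upward-open U hook. Gentle tug: 7 to 13 N on the hook in all, weight included; over 22 N damages it.
- hook_nominal (a point): Nominal place of the seated bar's axis in the hook, 185 mm above the bench; axes as the stand's. Exact in x and y, but the clamp was set by hand: the real hook is up to 12 mm higher or lower, so feel for it. From the real seat: floor 4 mm below, underside of hook and arm 16 below, hook 18 wide in y, inner faces at x = -11 (tip) and +11 (back).
- hook_tip (a point): Nominal top of the hook's tip, 22 mm towards -x and 31 above hook_nominal (really up to 12 higher or lower with the hook). Tip and back lean outward at the top (x = -25 and +22, tops 31 above the seated bar's axis). The bar goes in over the tip: bar along the stand's y, hook between rim and bar, move along the stand's +x until above the seat, then down.
- keeper (a joint): Angle of the sprung flap that closes the hook's mouth: 0 shut and level, up to 1.45 rad pushed down by the bar. Hinged at x = +9, 24 mm above the seated bar's axis, reaching to x = -8. The bar must push it with 5 to 8 N (more than the basket's weight) at first, less further down; in the last 10 mm above the seat it snaps shut over the bar and blocks the way up.
- beaker: Bystander: open glass beaker, 56 dia. x 70, near the middle of the bench; sizes in mm. Origin: centre of its underside.
- jar: Bystander: closed glass jar, 48 dia. x 60, near the middle of the bench; sizes in mm. Origin: centre of its underside.
- pot: Bystander: small amber pot, 34 dia. x 45, standing on the rear of the hook stand's base; sizes in mm. Origin: centre of its underside.
- funnel: Bystander: white funnel standing mouth down, 90 dia. x 100 mm. Origin: centre of its underside.
- reagent: Bystander: clear bottle with a cap, 70 dia. x 150 mm. Origin: centre of its underside.
Mind the look-alikes: they are no part of the job. Leave any blue look-alike of the basket alone.

How it is judged:
By the outcome, as a careful person would: the job done as asked, in the order asked, and still so for the second after the job is handed in, with the robot touching nothing.
It also fails if it takes over 72 s, if anything falls off the work surface, if the arm or the gripper's body presses on something with over 40 N, if the wrist force passes 120 N, or if a joint passes its speed limit or range.

## Working session

There is one attempt and no reset: what is moved stays moved. The work goes in short steps, Python scripts to look and compute and a tool call to move; the robot and the scene stay as the last step left them, time stands still between calls to the robot, and variables do not carry over. Pictures are saved under pics/ and viewed, and the job is handed in when it is done.

Besides the shell and the picture viewer there is one more tool, called after ">>>" as name([rows], argument=value, ...), one row to a line, values as JSON. jog_arm: Moves the arm, as the interface text tells. Its arguments: {"type":"object","properties":{"targets":{"type":"array"},"hand":{"type":"number"},"force":{"type":"number"}},"required":["targets"]}

```bash
ls; mkdir -p pics
cat > h.py <<'E'
import numpy as np,cv2,pickle
from plant import sense,grab_frame,job_done
def snap(n,out):
    f=grab_frame(n); cv2.imwrite(f'pics/{out}.png',f['img'][:,:,::-1]); pickle.dump(f,open(f'pics/{out}.pkl','wb')); return f
def load(o): return pickle.load(open(f'pics/{o}.pkl','rb'))
def cloud(f):
    z=f['z_map']; v,u=np.mgrid[:z.shape[0],:z.shape[1]]
    P=np.stack([(u-f['cx'])/f['fx']*z,(v-f['cy'])/f['fy']*z,z],-1)
    R,_=cv2.Rodrigues(np.array(f['rvec'],float)); W=(P-np.array(f['tvec']).reshape(3))@R
    W[z<=0]=np.nan; return W
E
python3 - <<'E'
from h import *
s=sense(); print({k:np.round(v,3) for k,v in s.items()})
for n in ('side','top','wrist'): 
    f=snap(n,n+'0'); W=cloud(f); print(n,[np.round(np.nanpercentile(W[...,i],[1,99]),2) for i in range(3)])
E
```

```text
pics
{'t': np.float64(0.0), 'q': array([-1.27 ,  0.478,  0.022,  1.556, -0.011,  1.109, -0.083]), 'joint_vel': array([-0.   , -0.001,  0.   , -0.001, -0.   ,  0.   ,  0.   ]), 'joint_efforts': array([ 1.0000e-03, -5.8285e+01,  1.5350e+00, -2.7260e+01, -5.4000e-02,
        1.7000e-02,  0.0000e+00]), 'tool_pos': array([0.268, 0.619, 0.244]), 'tcp_rot': array([-3.14 ,  0.   ,  2.733]), 'wrist_force': array([-0.442, -0.449, -0.082]), 'ft_torque': array([0.012, 0.047, 0.035]), 'finger_gap': np.float64(1.0)}
side [array([-0.53,  1.27]), array([-0.53,  1.72]), array([-0.61,  0.6 ])]
top [array([-0.25,  1.27]), array([-1.4 ,  1.33]), array([-0.76,  0.74])]
wrist [array([0.04, 0.96]), array([0.32, 1.33]), array([-0.75,  0.33])]
```

View pics/side0.png

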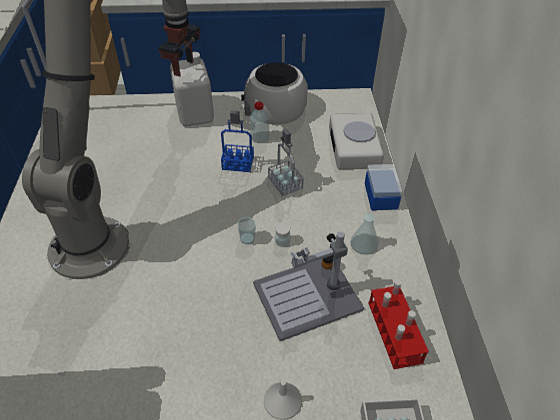

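View pics/top0.png

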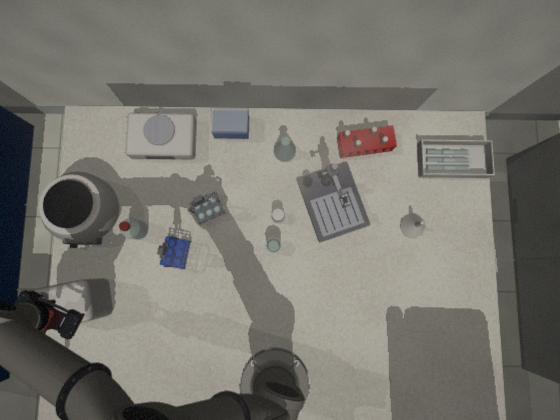

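View pics/wrist0.png

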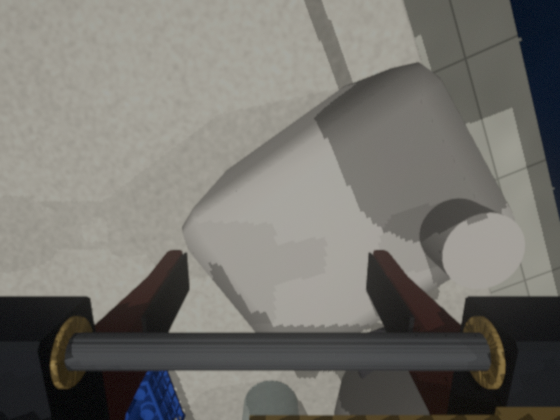

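Two baskets are in view: a blue one at side (237,150) / top (175,250), and a steel-grey one at side (286,175) / top (207,208). The grey one fits because the blue one is the look-alike to leave alone. The stand is at top (333,200). I'll confirm with enlarged crops and measure.

Run:
```python
from h import *
s=load('side0');t=load('top0')
a=cv2.resize(s['img'][95:215,210:330],(400,400),interpolation=cv2.INTER_CUBIC)
b=cv2.resize(t['img'][180:280,150:250],(400,400),interpolation=cv2.INTER_CUBIC)
c=cv2.resize(s['img'][225:345,245:365],(400,200*2),interpolation=cv2.INTER_CUBIC)
cv2.imwrite('pics/crop1.png',np.hstack([a,b])[:,:,::-1])
d=cv2.resize(t['img'][140:250,290:400],(400,400),interpolation=cv2.INTER_CUBIC)
cv2.imwrite('pics/crop2.png',np.hstack([c,d])[:,:,::-1])
for n,f in(('top',t),('side',s)):
    W=cloud(f).reshape(-1,3); C=f['img'].reshape(-1,3)
    for lo,hi in((.02,.07),(.13,.165),(.18,.20),(.20,.23)):
        m=(W[:,2]>lo)&(W[:,2]<hi)&(W[:,0]>.3)&(W[:,0]<.9)&(abs(W[:,1])<.5)
        # cluster
        im=m.reshape(f['z_map'].shape).astype(np.uint8); k,l,st,ce=cv2.connectedComponentsWithStats(im)
        for i in range(1,k):
            if st[i,4]<4: continue
            q=W[(l==i).ravel()]; print(n,lo,hi,st[i,4],np.round(ce[i]),'mean',np.round(q.mean(0),3),'rng',np.round(q.min(0),3),np.round(q.max(0),3),C[(l==i).ravel()].mean(0).round())
```

```text
top 0.02 0.07 17 [140. 127.] mean [0.89  0.488 0.067] rng [0.88  0.478 0.062] [0.899 0.498 0.07 ] [164. 161. 153.]
top 0.02 0.07 873 [170. 146.] mean [0.823 0.38  0.06 ] rng [0.784 0.297 0.02 ] [0.9  0.5  0.07] [139. 136. 129.]
top 0.02 0.07 172 [231. 134.] mean [0.876 0.165 0.046] rng [0.873 0.103 0.02 ] [0.9   0.232 0.07 ] [73. 79. 97.]
top 0.02 0.07 1031 [367. 140.] mean [ 0.855 -0.329  0.062] rng [ 0.807 -0.434  0.02 ] [ 0.9   -0.227  0.07 ] [135.  73.  68.]
top 0.02 0.07 13 [172. 141.] mean [0.838 0.371 0.068] rng [0.826 0.36  0.066] [0.854 0.381 0.07 ] [151. 148. 142.]
top 0.02 0.07 220 [284. 152.] mean [ 0.814 -0.031  0.043] rng [ 0.791 -0.071  0.02 ] [0.861 0.007 0.07 ] [107. 111. 106.]
top 0.02 0.07 7 [165. 145.] mean [0.826 0.393 0.067] rng [0.819 0.391 0.065] [0.835 0.395 0.07 ] [155. 152. 146.]
top 0.02 0.07 4 [168. 144.] mean [0.827 0.382 0.068] rng [0.822 0.38  0.067] [0.832 0.384 0.069] [165. 161. 153.]
top 0.02 0.07 34 [158. 146.] mean [0.819 0.42  0.068] rng [0.806 0.401 0.065] [0.829 0.441 0.07 ] [160. 157. 150.]
top 0.02 0.07 53 [325. 180.] mean [ 0.711 -0.18   0.0
[... 6689 characters left out ...]
 26 [296. 261.] mean [ 0.6   -0.226  0.186] rng [ 0.591 -0.233  0.18 ] [ 0.614 -0.215  0.198] [82. 84. 88.]
side 0.2 0.23 79 [234. 114.] mean [0.447 0.349 0.215] rng [0.432 0.34  0.201] [0.462 0.366 0.227] [63. 63. 67.]
side 0.2 0.23 79 [286. 134.] mean [0.607 0.241 0.215] rng [0.594 0.228 0.201] [0.618 0.259 0.227] [67. 67. 71.]
side 0.2 0.23 4 [343. 234.] mean [ 0.721 -0.179  0.229] rng [ 0.719 -0.181  0.229] [ 0.724 -0.177  0.23 ] [136. 139. 142.]
side 0.2 0.23 62 [339. 240.] mean [ 0.712 -0.188  0.215] rng [ 0.704 -0.194  0.2  ] [ 0.724 -0.18   0.23 ] [79. 80. 84.]
side 0.2 0.23 119 [300. 253.] mean [ 0.611 -0.219  0.208] rng [ 0.586 -0.236  0.2  ] [ 0.633 -0.203  0.217] [ 99. 101. 105.]
```

View pics/crop1.png

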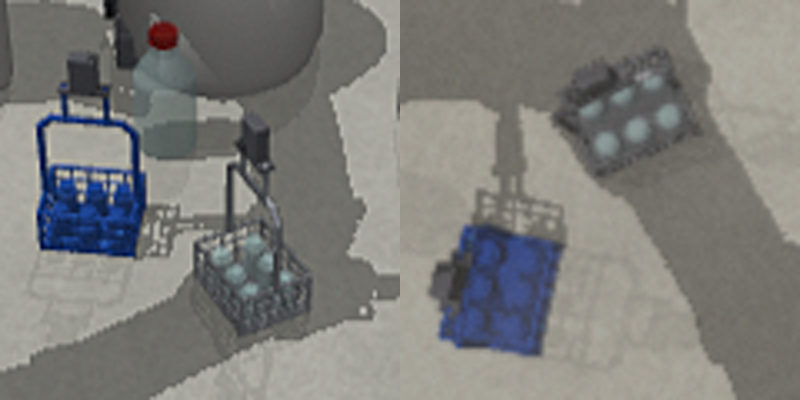

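View pics/crop2.png

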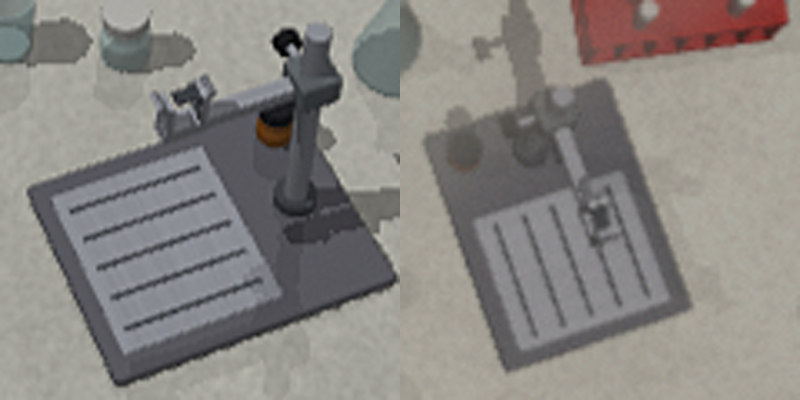

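The crops confirm it: left, a blue basket with blue vials; right, the steel basket with clear vials and an open bow. The stand's hook is at side crop (185,105), with its arm running to the column. Next I'll fit the poses.

```bash
cat > fit.py <<'E'
from h import *
t=load('top0');s=load('side0')
T=cloud(t).reshape(-1,3);S=cloud(s).reshape(-1,3)
def sel(W,c,r,lo,hi): return W[(np.hypot(W[:,0]-c[0],W[:,1]-c[1])<r)&(W[:,2]>lo)&(W[:,2]<hi)]
print('bench z top/side',[np.round(np.nanmedian(sel(W,(.45,-.15),.06,-.05,.05)[:,2]),4) for W in(T,S)])
for n,W in(('top',T),('side',S)):
    p=sel(W,(.6,-.2),.2,.006,.0165)
    if n=='top': print('plate z',np.median(p[:,2]))
    r=cv2.minAreaRect((p[:,:2]*1000).astype(np.float32)); print(n,'plate',r,len(p))
    p=sel(W,(.607,.241),.085,.02,.06); print(n,'basket',cv2.minAreaRect((p[:,:2]*1000).astype(np.float32)))
    for nm,c,R,lo,hi in(('bar',(.607,.241),.05,.138,.152),('block',(.607,.241),.03,.195,.235),('blocktop',(.607,.241),.03,.218,.235),('flange',(.607,.241),.04,.18,.19),('arm',(.66,-.205),.035,.15,.2),('column',(.712,-.187),.02,.03,.14),('hook',(.61,-.22),.035,.15,.26)):
        p=sel(W,c,R,lo,hi)
        if len(p)<5: print(n,nm,len(p));continue
        m=p.mean(0);w,v=np.linalg.eigh(np.cov((p-m)[:,:2].T)); print(n,nm,len(p),m.round(4),'ang',np.degrees(np.arctan2(v[1,1],v[0,1])).round(1),'zmax',p[:,2].max().round(4),'box',cv2.minAreaRect((p[:,:2]*1000).astype(np.float32)))
E
python3 fit.py
```

```text
bench z top/side [np.float64(0.0008), np.float64(0.0)]
plate z 0.01227765027734309
top plate ((602.33837890625, -207.76983642578125), (384.2269592285156, 387.8934326171875), 81.11907196044922) 2908
top basket ((607.67138671875, 243.09495544433594), (81.76065063476562, 100.80258178710938), 25.06454849243164)
top bar 44 [0.6084 0.2397 0.1463] ang 115.6 zmax 0.1515 box ((608.4338989257812, 242.10476684570312), (7.774510860443115, 98.14143371582031), 25.274917602539062)
top block 66 [0.6066 0.2421 0.2177] ang 116.0 zmax 0.2274 box ((608.0887451171875, 243.23216247558594), (16.524192810058594, 27.077775955200195), 23.70174789428711)
top blocktop 45 [0.6078 0.2436 0.2225] ang 117.1 zmax 0.2274 box ((608.2899780273438, 243.37693786621094), (16.039642333984375, 26.974376678466797), 23.70174789428711)
top flange 39 [0.607  0.242  0.1863] ang 117.5 zmax 0.1897 box ((607.3707885742188, 243.81776428222656), (16.826854705810547, 49.70174026489258), 26.676406860351562)
top arm 93 [ 0.6619 -0.2014  0.1782] ang -162.3 zmax 0.1845 box ((660.080322265625, -202.65040588378906), (65.25318145751953, 14.9
[... 1063 characters left out ...]
30126953), 25.317705154418945)
side flange 37 [0.6087 0.2358 0.1858] ang 126.5 zmax 0.1897 box ((603.468994140625, 243.6951446533203), (18.21125030517578, 53.95145797729492), 34.44401550292969)
side arm 178 [ 0.6601 -0.2031  0.176 ] ang -159.3 zmax 0.1931 box ((658.5421142578125, -201.85072326660156), (69.41329193115234, 18.537540435791016), 22.3481502532959)
side column 182 [ 0.7122 -0.1883  0.0858] ang 170.2 zmax 0.1399 box ((712.8873901367188, -190.89857482910156), (21.58959197998047, 22.497041702270508), 76.8307113647461)
side hook 288 [ 0.6138 -0.2196  0.1905] ang -161.0 zmax 0.2175 box ((614.967529296875, -217.10064697265625), (58.52050018310547, 21.513107299804688), 19.89592742919922)
```

```bash
cat > fit2.py <<'E'
from h import *
for n in('top0','side0'):
    f=load(n);W=cloud(f)
    m=((W[...,2]>.008)&(W[...,2]<.0165)&(np.hypot(W[...,0]-.6,W[...,1]+.2)<.2)).astype(np.uint8)
    m=cv2.morphologyEx(m,cv2.MORPH_OPEN,np.ones((3,3),np.uint8))
    k,l,st,ce=cv2.connectedComponentsWithStats(m); i=1+np.argmax(st[1:,4]); p=W[l==i]
    (c,wh,a)=cv2.minAreaRect((p[:,:2]*1000).astype(np.float32)); print(n,c,wh,a,len(p))
    # hook pieces top
    q=W.reshape(-1,3); q=q[(np.hypot(q[:,0]-.615,q[:,1]+.218)<.05)&(q[:,2]>.15)&(q[:,2]<.26)]
    for yaw in(18,):
        A=np.radians(yaw);R=np.array([[np.cos(A),np.sin(A)],[-np.sin(A),np.cos(A)]])
        u=(q[:,:2]-[.611,-.219])@R.T*1000
        for lo in range(-45,60,5):
            k=(u[:,0]>=lo)&(u[:,0]<lo+5)
            if k.sum(): print(lo,k.sum(),'y',u[k,1].min().round(),u[k,1].max().round(),'z',np.round(np.percentile(q[k,2],[0,50,90,100])*1000,1))
E
python3 fit2.py
```

```text
top0 (659.9060668945312, -132.2022247314453) (70.56842803955078, 119.24446868896484) 55.874183654785156 262
-25 8 y -9.0 5.0 z [208.9 211.8 214.5 215.8]
-20 13 y -10.0 8.0 z [174.2 206.8 211.4 212.9]
-15 11 y -12.0 8.0 z [169.1 206.7 211.5 214. ]
-10 10 y -10.0 7.0 z [178.5 182.6 209.7 211.2]
-5 13 y -8.0 7.0 z [172.5 206.3 210.4 211. ]
0 11 y -6.0 7.0 z [178.1 203.9 209.5 213. ]
5 13 y -7.0 7.0 z [160.1 206.2 210.9 211.6]
10 14 y -8.0 8.0 z [171.6 208.7 212.4 212.9]
15 12 y -10.0 8.0 z [177.9 212.1 215.1 215.2]
20 8 y -8.0 7.0 z [168.7 210.2 212.7 213.2]
25 6 y -6.0 6.0 z [176.1 178.6 181.2 181.8]
30 7 y -7.0 6.0 z [174.  178.3 181.2 183.6]
35 7 y -5.0 5.0 z [163.1 179.9 182.5 182.9]
40 9 y -7.0 7.0 z [176.3 179.3 180.5 181.4]
45 8 y -5.0 8.0 z [173.8 178.3 181.7 183. ]
50 6 y -6.0 7.0 z [174.6 177.4 181.4 182.4]
side0 (637.9415893554688, -208.87738037109375) (249.49891662597656, 200.8618621826172) 19.333005905151367 3649
-25 15 y -11.0 10.0 z [179.1 210.8 212.1 212.6]
-20 42 y -9.0 11.0 z [168.2 184.3 207.8 211.4]
-15 27 y -11.0 10.0 z [164.1 200.2 207.2 209.4]
-10 19 y -9.0 8.0 z [165.1 181.  208.6 211.1]
-5 22 y -9.0 8.0 z [165.5 180.2 207.9 210.1]
0 28 y -8.0 9.0 z [165.4 178.9 209.3 213.6]
5 28 y -9.0 11.0 z [167.3 191.4 211.3 212.7]
10 42 y -9.0 8.0 z [166.2 188.1 210.7 212.5]
15 23 y -9.0 9.0 z [169.  207.9 213.5 217.5]
20 17 y -6.0 10.0 z [163.5 180.6 210.6 214.3]
25 15 y -6.0 9.0 z [168.3 177.9 179.1 179.9]
30 16 y -5.0 7.0 z [165.3 177.7 181.5 182.7]
35 9 y -6.0 8.0 z [169.5 178.  181.6 183.1]
40 15 y -5.0 10.0 z [166.8 177.1 181.2 181.6]
45 14 y -6.0 11.0 z [169.7 176.9 179.4 182.2]
50 11 y -7.0 10.0 z [163.5 176.8 182.1 183.6]
```

```bash
cat > rel.py <<'E'
from h import *
from scipy.spatial.transform import Rotation as Ro
def rel(x,y,z,ydeg):
    "shift (mm) and turn for TCP to x,y,z with tool y axis at ydeg (mod 180)"
    s=sense();R=Ro.from_euler('xyz',s['tcp_rot']).as_matrix()
    d=R.T@(np.array([x,y,z])-s['tool_pos'])*1000
    cur=np.degrees(np.arctan2(R[1,1],R[0,1])); dw=(ydeg-cur+90)%180-90
    print('t',s['t'],'pos',s['tool_pos'].round(4),'ydeg',cur.round(2),'tilt',np.degrees(np.arccos(-R[2,2])).round(2),'F',s['wrist_force'].round(2),'gap',s['finger_gap'].round(3))
    print('shift',d.round(1),'turn',round(-np.radians(dw),4))
if __name__=='__main__':
    import sys; rel(*map(float,sys.argv[1:]))
E
python3 rel.py .6075 .243 .285 25.2
```

```text
Traceback (most recent call last):
  File "rel.py", line 11, in <module>
    import sys; rel(*map(float,sys.argv[1:]))
                ~~~^^^^^^^^^^^^^^^^^^^^^^^^^^
  File "rel.py", line 8, in rel
    print('t',s['t'],'pos',s['tool_pos'].round(4),'ydeg',cur.round(2),'tilt',np.degrees(np.arccos(-R[2,2])).round(2),'F',s['wrist_force'].round(2),'gap',s['finger_gap'].round(3))
                                                                                                                                                         ^^^^^^^^^^^^^^^^^^^^^
AttributeError: 'float' object has no attribute 'round'
```

```bash
sed -i "s/s\['finger_gap'\].round(3)/round(s['finger_gap'],3)/" rel.py; python3 rel.py .6075 .243 .285 25.2
```

```text
t 0.15 pos [0.2682 0.619  0.2439] ydeg 66.58 tilt 0.08 F [ 0.49 -0.72 -0.05] gap 0.998
shift [-460.8 -210.2  -40.7] turn 0.7222
```

>>> jog_arm([
  [[0, 0, -30, 0], [-20, -9, -55, 0.05], [-55, -25, -60, 0.12], [-95, -43, -60, 0.19], [-135, -62, -60, 0.26], [-175, -80, -60, 0.33], [-215, -98, -60, 0.4], [-255, -116, -60, 0.47], [-295, -135, -60, 0.54], [-335, -153, -60, 0.61], [-375, -171, -60, 0.67], [-410, -187, -60, 0.71], [-440, -201, -55, 0.722], [-455, -208, -50, 0.722], [-461, -210, -45, 0.722], [-461, -210, -41, 0.722], [-461, -210, -41, 0.722], [-461, -210, -41, 0.722]],
], hand=80)

```text
t: 1.95
tool_pos: [0.6066, 0.2452, 0.2851]
tcp_rot: [-3.14, -0.0, 2.014]
wrist_force: [-0.8, -0.1, -0.1]
finger_gap: 0.801
```

```bash
python3 - <<'E'
from h import *
f=snap('wrist','wrist1'); snap('side','side1')
W=cloud(f).reshape(-1,3); p=W[(W[:,2]>.21)&(W[:,2]<.23)&(np.hypot(W[:,0]-.607,W[:,1]-.243)<.035)]
print(len(p)); 
if len(p)>9: print(p.mean(0).round(4),cv2.minAreaRect((p[:,:2]*1000).astype(np.float32)))
E
python3 rel.py .6075 .243 .211 25.2
```

```text
1265
[0.6078 0.2477 0.2234] ((608.7947998046875, 246.11447143554688), (15.812710762023926, 27.703670501708984), 25.621633529663086)
t 2.05 pos [0.6071 0.2446 0.2856] ydeg 25.34 tilt 0.04 F [1.1  0.78 0.13] gap 0.802
shift [-1.6 -0.3 74.6] turn 0.0024
```

View pics/wrist1.png

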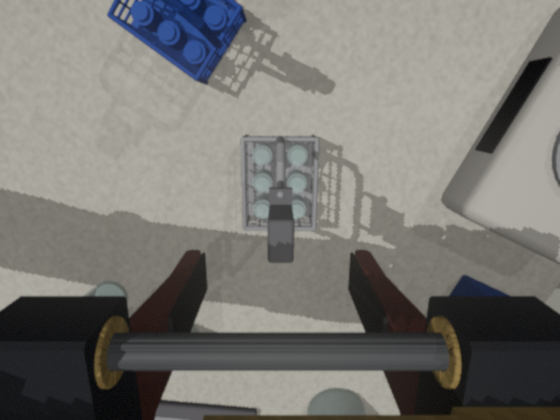

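The wrist picture shows the grip block's top at (281,230), centred between the jaws and square to them. Its size of 16 x 28 mm and height of 0.223 match the description. Going down to grasp.

>>> jog_arm([
  [[0, 1, 10, 0], [0, 1, 25, 0], [0, 1, 40, 0], [0, 1, 55, 0], [0, 1, 66, 0], [0, 1, 72, 0], [0, 1, 74, 0], [0, 1, 74, 0], [0, 1, 74, 0]],
])

```text
t: 2.95
tool_pos: [0.6084, 0.2451, 0.2122]
tcp_rot: [3.141, 0.0, 2.013]
wrist_force: [0.1, -0.1, 0.2]
finger_gap: 0.799
```

>>> jog_arm([
  [[0, 0, 0, 0], [0, 0, 0, 0], [0, 0, 0, 0], [0, 0, 0, 0], [0, 0, 0, 0], [0, 0, 0, 0], [0, 0, 0, 0], [0, 0, 0, 0]],
], hand=0, force=45)

```text
t: 3.75
tool_pos: [0.6084, 0.2451, 0.2121]
tcp_rot: [3.141, 0.0, 2.013]
wrist_force: [0.2, 0.2, -0.5]
finger_gap: 0.183
```

```bash
python3 rel.py .6075 .243 .211 25.2
```

```text
t 3.75 pos [0.6084 0.2451 0.2121] ydeg 25.33 tilt 0.03 F [ 0.18  0.24 -0.53] gap 0.183
shift [-1.5 -1.7  1.1] turn 0.0023
```

Holding it: the gap is 16.1 mm, which matches the 16 mm face. The bar axis lies 67 mm below the TCP. Lifting now.

>>> jog_arm([
  [[0, 0, -3, 0], [0, 0, -10, 0], [0, 0, -25, 0], [0, 0, -45, 0], [0, 0, -65, 0], [0, 0, -85, 0], [0, 0, -98, 0], [0, 0, -105, 0], [0, 0, -107, 0], [0, 0, -107, 0], [0, 0, -107, 0], [0, 0, -107, 0]],
])

```text
t: 4.95
tool_pos: [0.6079, 0.245, 0.3182]
tcp_rot: [-3.14, 0.0, 2.013]
wrist_force: [0.9, -0.2, -2.9]
finger_gap: 0.182
```

```bash
python3 rel.py .525 -.249 .317 19.2
python3 - <<'E'
from h import *
snap('side','side2');s=load('side2');cv2.imwrite('pics/side2c.png',cv2.resize(s['img'][60:260,180:380],(600,600))[:,:,::-1])
E
```

```text
t 4.95 pos [0.6079 0.245  0.3182] ydeg 25.33 tilt 0.07 F [ 0.94 -0.24 -2.89] gap 0.182
shift [-411.  -286.3    1.7] turn 0.1071
```

View pics/side2c.png

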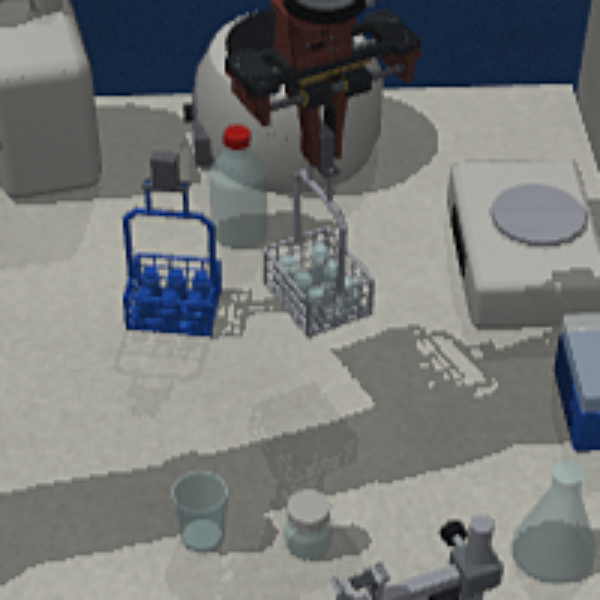

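The basket hangs upright from the gripper, lifted clear at crop (320,280), and its weight reads about 2.7 N. Now across to the stand.

>>> jog_arm([
  [[-5, -3, 1, 0], [-16, -11, 1, 0.01], [-37, -26, 1, 0.02], [-62, -43, 1, 0.03], [-90, -63, 1, 0.04], [-118, -82, 1, 0.05], [-146, -102, 1, 0.06], [-174, -121, 1, 0.07], [-202, -141, 1, 0.08], [-230, -160, 1, 0.09], [-258, -180, 1, 0.1], [-286, -199, 1, 0.107], [-314, -219, 1, 0.107], [-340, -237, 1, 0.107], [-364, -254, 1, 0.107], [-384, -267, 1, 0.107], [-398, -277, 1, 0.107], [-407, -283, 1, 0.107], [-411, -286, 2, 0.107], [-411, -286, 2, 0.107]],
])

```text
t: 7.0
tool_pos: [0.5249, -0.2492, 0.3166]
tcp_rot: [-3.141, 0.0, 1.905]
wrist_force: [0.8, 0.3, -2.4]
finger_gap: 0.181
```

>>> jog_arm([
  [[0, 0, 0, 0], [0, 0, 0, 0], [0, 0, 0, 0]],
])

```text
t: 7.3
tool_pos: [0.5252, -0.2484, 0.3165]
tcp_rot: [-3.141, -0.0, 1.906]
wrist_force: [-0.2, 0.6, -2.8]
finger_gap: 0.181
```

```bash
python3 rel.py .610 -.219 .300 19.2
python3 - <<'E'
from h import *
f=snap('side','side3');g=snap('wrist','wrist3');snap('top','top3')
c=cv2.resize(f['img'][170:350,200:380],(400,400),interpolation=cv2.INTER_CUBIC)
cv2.imwrite('pics/c3.png',np.hstack([c,cv2.resize(g['img'],(400,400))])[:,:,::-1])
for n,f in(('side',f),('top',load('top3')),('wrist',g)):
    W=cloud(f).reshape(-1,3)
    for nm,lo,hi,c,r in(('bar',.235,.262,(.525,-.249),.06),('block',.28,.335,(.525,-.249),.03),('hook',.150,.222,(.612,-.2185),.03)):
        p=W[(W[:,2]>lo)&(W[:,2]<hi)&(np.hypot(W[:,0]-c[0],W[:,1]-c[1])<r)]
        if len(p)>9: print(n,nm,len(p),p.mean(0).round(4),[np.round(x,1) for x in cv2.minAreaRect((p[:,:2]*1000).astype(np.float32))])
E
```

```text
t 7.3 pos [ 0.5252 -0.2484  0.3165] ydeg 19.22 tilt 0.06 F [-0.25  0.62 -2.79] gap 0.181
shift [-0.2 89.8 16.4] turn 0.0003
side bar 99 [ 0.529  -0.2655  0.2501] [array([ 523.9, -249. ]), array([  8.6, 102.4]), np.float64(19.2)]
side block 267 [ 0.5264 -0.258   0.3121] [array([ 523.7, -253.4]), array([32. , 40.5]), np.float64(61.7)]
side hook 280 [ 0.6131 -0.22    0.1912] [array([ 613.4, -217.1]), array([55.3, 22.2]), np.float64(19.9)]
top bar 29 [ 0.5127 -0.2142  0.249 ] [array([ 512.7, -214.5]), array([ 7.4, 28.5]), np.float64(21.0)]
top block 41 [ 0.5204 -0.2337  0.2998] [array([ 522. , -231.9]), array([19. , 14.5]), np.float64(2.9)]
top hook 120 [ 0.6126 -0.2177  0.198 ] [array([ 614.3, -218.6]), array([54.4, 19.9]), np.float64(20.9)]
wrist bar 795 [ 0.5136 -0.214   0.2506] [array([ 514.5, -216.5]), array([ 7.9, 37.1]), np.float64(19.3)]
wrist block 5947 [ 0.5226 -0.24    0.3179] [array([ 524.3, -240.9]), array([33.3, 40.9]), np.float64(44.9)]
wrist hook 2342 [ 0.6113 -0.2167  0.1994] [array([ 614.3, -218.2]), array([54.9, 18.9]), np.float64(19.1)]
```

View pics/c3.png

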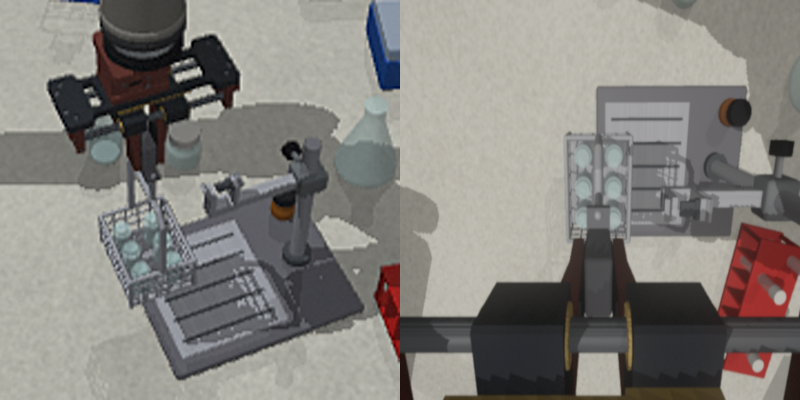

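The basket is held upright in front of the hook (left crop, hook at (220,190)). The wrist view (hook at right crop (688,205)) resolves the hook well, so I'll profile it.

Run:
```python
from h import *
q=cloud(load('wrist3')).reshape(-1,3); q=q[(np.hypot(q[:,0]-.62,q[:,1]+.218)<.06)&(q[:,2]>.14)&(q[:,2]<.26)]
A=np.radians(19.2);R=np.array([[np.cos(A),np.sin(A)],[-np.sin(A),np.cos(A)]])
u=(q[:,:2]-[.610,-.219])@R.T*1000
for lo in range(-33,60,3):
    k=(u[:,0]>=lo)&(u[:,0]<lo+3)
    if k.sum()>3: print(lo,k.sum(),'y',np.percentile(u[k,1],[2,98]).round(1),'z',np.round(np.percentile(q[k,2],[2,50,90,98])*1000,1))
```

```text
-24 79 y [-9.3  8.3] z [210.7 212.2 213.3 213.8]
-21 115 y [-9.1  8.5] z [207.8 213.5 214.5 215.1]
-18 264 y [-9.4  8.4] z [168.6 182.4 211.1 213.1]
-15 141 y [-9.4  8.5] z [173.4 207.5 208.5 208.9]
-12 135 y [-9.4  8.5] z [172.4 207.4 208.4 208.9]
-9 38 y [-6.1  8.3] z [171.4 206.9 209.6 210.3]
-6 105 y [-5.7  8.4] z [171.9 208.7 210.  210.3]
-3 113 y [-6.2  8.2] z [172.1 208.7 209.9 210.3]
0 157 y [-8.9  8.3] z [171.9 180.5 210.1 210.5]
3 131 y [-5.8  8.3] z [172.  208.2 209.8 210.4]
6 148 y [-7.9  8.3] z [171.4 208.7 210.4 211. ]
9 158 y [-8.1  8.3] z [171.1 209.9 211.4 211.7]
12 269 y [-8.3  8.5] z [171.7 203.  212.1 212.7]
15 143 y [-9.1  8.6] z [168.5 211.3 212.4 212.8]
18 167 y [-9.1  8.5] z [178.7 212.8 214.8 215.4]
21 87 y [-8.8  8.5] z [172.8 213.5 214.3 214.9]
24 47 y [-8.2  7.3] z [170.4 180.6 212.6 212.7]
27 27 y [2.8 6.5] z [170.3 179.6 180.5 180.8]
30 37 y [2.  6.6] z [170.  179.1 180.4 180.7]
33 37 y [1.1 6.7] z [170.9 179.4 180.4 180.9]
36 37 y [0.1 6.4] z [169.8 179.5 180.8 181. ]
39 66 y [-6.9  6.5] z [170.3 179.8 180.5 181.2]
42 79 y [-7.4  6.5] z [171.4 179.7 180.8 181.1]
45 70 y [-7.3  6.5] z [170.4 179.7 180.6 181.1]
48 75 y [-7.2  6.4] z [170.4 179.7 180.4 180.9]
51 74 y [-7.2  6.6] z [171.2 179.8 180.7 181. ]
54 81 y [-7.3  6.6] z [170.3 179.6 180.7 181.1]
57 68 y [-7.1  6.5] z [170.9 179.7 180.8 181.5]
```

>>> jog_arm([
  [[0, 4, 4, 0], [0, 10, 10, 0], [0, 18, 15, 0], [0, 28, 16, 0], [0, 40, 16, 0], [0, 52, 16, 0], [0, 64, 16, 0], [0, 75, 16, 0], [0, 84, 16, 0], [0, 89, 16, 0], [0, 91, 16, 0], [0, 91, 16, 0], [0, 91, 16, 0], [0, 91, 16, 0], [0, 91, 16, 0]],
])

```text
t: 8.95
tool_pos: [0.6107, -0.2192, 0.3007]
tcp_rot: [-3.141, 0.0, 1.905]
wrist_force: [-0.1, -0.3, -4.2]
finger_gap: 0.177
```

```bash
python3 rel.py .6114 -.2185 .251 19.2
python3 - <<'E'
from h import *
f=snap('side','side4');g=snap('wrist','wrist4')
c=cv2.resize(f['img'][200:300,260:360],(400,400),interpolation=cv2.INTER_CUBIC)
cv2.imwrite('pics/c4.png',np.hstack([c,cv2.resize(g['img'],(400,400))])[:,:,::-1])
E
```

```text
t 8.95 pos [ 0.6107 -0.2192  0.3007] ydeg 19.15 tilt 0.05 F [-0.05 -0.31 -4.15] gap 0.177
shift [ 0.4  0.9 49.6] turn -0.0008
```

View pics/c4.png

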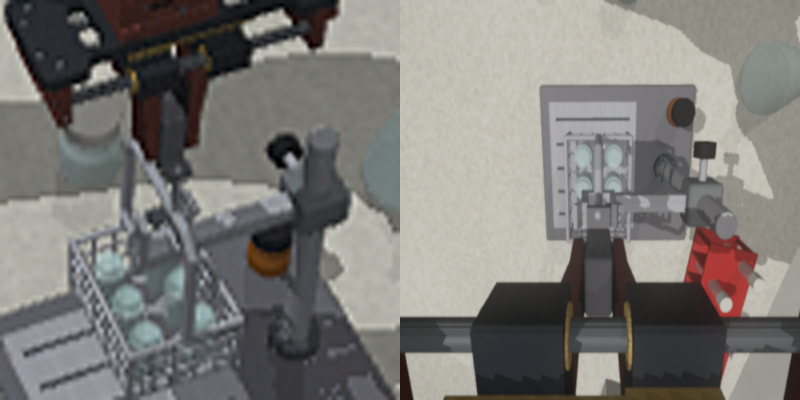

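The bow straddles the hook, with the bar right over the mouth (left crop (170,180)), the rim under the arm and clear all round. I'll lower it onto the keeper first.

>>> jog_arm([
  [[0, 1, 4, 0], [0, 1, 9, 0], [0, 1, 14, 0], [0, 1, 18, 0], [0, 1, 18, 0], [0, 1, 18, 0]],
])

```text
t: 9.65
tool_pos: [0.6117, -0.2187, 0.2825]
tcp_rot: [-3.14, 0.0, 1.905]
wrist_force: [0.1, 0.4, -2.3]
finger_gap: 0.18
```

>>> jog_arm([
  [[0, 0, 2, 0], [0, 0, 4, 0], [0, 0, 6, 0], [0, 0, 6, 0]],
])

```text
t: 10.05
tool_pos: [0.6118, -0.2189, 0.277]
tcp_rot: [-3.141, 0.0, 1.905]
wrist_force: [-1.6, 0.7, 2.9]
finger_gap: 0.182
```

>>> jog_arm([
  [[0, 0, 2, 0], [0, 0, 4, 0], [0, 0, 6, 0], [0, 0, 6, 0]],
])

```text
t: 10.45
tool_pos: [0.612, -0.2193, 0.2717]
tcp_rot: [3.141, 0.001, 1.905]
wrist_force: [-1.5, -0.5, 4.9]
finger_gap: 0.18
```

>>> jog_arm([
  [[0, 0, 2, 0], [0, 0, 4, 0], [0, 0, 6, 0], [0, 0, 6, 0]],
])

```text
t: 10.85
tool_pos: [0.6115, -0.2201, 0.2654]
tcp_rot: [-3.141, 0.002, 1.904]
wrist_force: [-2.2, -1.2, 1.4]
finger_gap: 0.18
```

```bash
python3 rel.py .6114 -.2185 .251 19.2
python3 - <<'E'
from h import *
f=snap('side','side5');
c=cv2.resize(f['img'][200:300,260:360],(600,600),interpolation=cv2.INTER_CUBIC)
cv2.imwrite('pics/c5.png',c[:,:,::-1])
E
```

```text
t 10.85 pos [ 0.6115 -0.2201  0.2654] ydeg 19.11 tilt 0.11 F [-2.21 -1.16  1.36] gap 0.18
shift [ 1.5  0.5 14.4] turn -0.0016
```

View pics/c5.png

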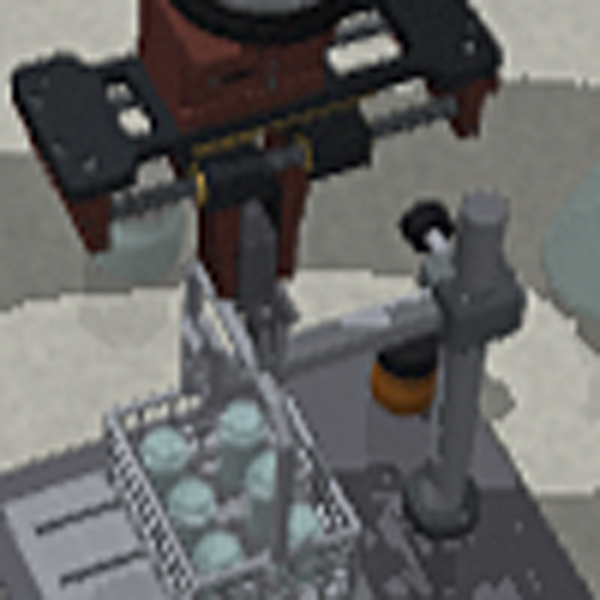

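The bar met the keeper at about the expected height: up to 7.7 N of keeper force, now easing, and the basket is still square. Continuing in small steps.

>>> jog_arm([
  [[0, 0, 2, 0], [0, 0, 4, 0], [0, 0, 4, 0]],
])

```text
t: 11.2
tool_pos: [0.6111, -0.22, 0.2606]
tcp_rot: [-3.14, 0.001, 1.904]
wrist_force: [-2.9, -1.5, -0.8]
finger_gap: 0.176
```

>>> jog_arm([
  [[0, 0, 1.5, 0], [0, 0, 3, 0], [0, 0, 3, 0]],
])

```text
t: 11.5
tool_pos: [0.6104, -0.2197, 0.2566]
tcp_rot: [-3.138, 0.0, 1.904]
wrist_force: [-2.8, -1.7, -3.1]
finger_gap: 0.178
```

>>> jog_arm([
  [[0, 0, 1, 0], [0, 0, 2, 0], [0, 0, 2, 0]],
])

```text
t: 11.8
tool_pos: [0.6111, -0.219, 0.2544]
tcp_rot: [-3.139, -0.0, 1.905]
wrist_force: [0.0, 0.3, -2.7]
finger_gap: 0.175
```

>>> jog_arm([
  [[0, 0, 1, 0], [0, 0, 1, 0], [0, 0, 1, 0]],
])

```text
t: 12.1
tool_pos: [0.6113, -0.2188, 0.2535]
tcp_rot: [-3.139, 0.0, 1.906]
wrist_force: [-0.7, -0.0, -2.2]
finger_gap: 0.182
```

>>> jog_arm([
  [[0, 0, 1, 0], [0, 0, 1, 0], [0, 0, 1, 0]],
])

```text
t: 12.4
tool_pos: [0.6113, -0.2188, 0.2525]
tcp_rot: [-3.139, -0.0, 1.905]
wrist_force: [0.2, -1.0, -3.0]
finger_gap: 0.18
```

>>> jog_arm([
  [[0, 0, 1, 0], [0, 0, 1, 0], [0, 0, 1, 0]],
])

```text
t: 12.7
tool_pos: [0.6113, -0.2188, 0.2514]
tcp_rot: [-3.139, -0.0, 1.905]
wrist_force: [0.6, -0.4, -3.5]
finger_gap: 0.18
```

>>> jog_arm([
  [[0, 0, 1, 0], [0, 0, 1, 0], [0, 0, 1, 0]],
])

```text
t: 13.0
tool_pos: [0.6112, -0.2188, 0.2504]
tcp_rot: [-3.139, -0.0, 1.905]
wrist_force: [0.1, 0.5, -3.3]
finger_gap: 0.178
```

>>> jog_arm([
  [[0, 0, 1, 0], [0, 0, 1, 0], [0, 0, 1, 0]],
])

```text
t: 13.3
tool_pos: [0.6113, -0.2188, 0.2494]
tcp_rot: [-3.139, 0.0, 1.905]
wrist_force: [0.5, -0.3, -2.3]
finger_gap: 0.182
```

>>> jog_arm([
  [[0, 0, 1, 0], [0, 0, 1, 0], [0, 0, 1, 0]],
])

```text
t: 13.6
tool_pos: [0.6114, -0.2189, 0.2493]
tcp_rot: [-3.14, 0.0, 1.905]
wrist_force: [-2.5, 1.2, 5.7]
finger_gap: 0.182
```

>>> jog_arm([
  [[0, 0, 1, 0], [0, 0, 1, 0], [0, 0, 1, 0]],
])

```text
t: 13.9
tool_pos: [0.6114, -0.219, 0.2492]
tcp_rot: [-3.141, -0.0, 1.905]
wrist_force: [-2.2, 2.3, 6.4]
finger_gap: 0.179
```

The bar is seated: contact at TCP z 0.249, so bar axis about 0.182, agreeing with the camera estimate of 0.184. The hook load is now about 9 N. I'll check the keeper and then hold the tug.

>>> jog_arm([
  [[0, 0, 1, 0], [0, 0, 1, 0], [0, 0, 1, 0], [0, 0, 1, 0], [0, 0, 1, 0], [0, 0, 1, 0], [0, 0, 1, 0], [0, 0, 1, 0], [0, 0, 1, 0], [0, 0, 1, 0], [0, 0, 1, 0], [0, 0, 1, 0], [0, 0, 1, 0]],
])

```text
t: 15.2
tool_pos: [0.6114, -0.219, 0.2492]
tcp_rot: [-3.141, -0.0, 1.905]
wrist_force: [-3.4, 1.7, 7.4]
finger_gap: 0.182
```

Run:
```python
from h import *
print(sense()['wrist_force'])
f=snap('side','side6');g=snap('wrist','wrist6');t=snap('top','top6')
s=sense();print(s['t'],s['wrist_force'],s['tool_pos'])
c=cv2.resize(f['img'][220:280,280:340],(400,400),interpolation=cv2.INTER_CUBIC)
d=cv2.resize(g['img'][180:320,220:360],(400,400),interpolation=cv2.INTER_CUBIC)
cv2.imwrite('pics/c6.png',np.hstack([c,d])[:,:,::-1])
```

```text
[-3.35443501  1.73113502  7.40695668]
15.35 [-3.42296027  1.34689713  6.31935025] [ 0.61138317 -0.21899663  0.24923226]
```

View pics/c6.png

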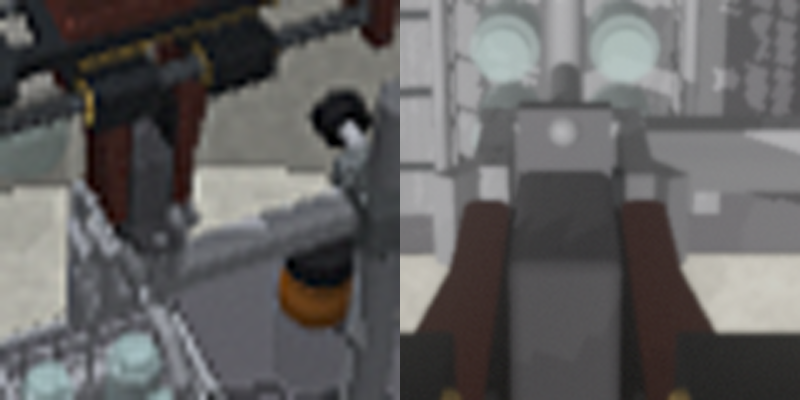

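The keeper is hidden behind the block and fingers in both crops. The forces do show the snap: the keeper's sideways push vanished about 5 mm above the seat. The tug held steady near 9-10 N total for over 1.5 s without movement. Next I'll ease off and let go.

>>> jog_arm([
  [[0, 0, 0, 0], [0, 0, 0, 0], [0, 0, 0, 0], [0, 0, 0, 0]],
])

```text
t: 15.75
tool_pos: [0.6113, -0.219, 0.2493]
tcp_rot: [-3.141, -0.0, 1.905]
wrist_force: [-1.9, 0.5, 3.0]
finger_gap: 0.181
```

>>> jog_arm([
  [[0, 0, 0, 0], [0, 0, 0, 0], [0, 0, 0, 0], [0, 0, 0, 0], [0, 0, 0, 0], [0, 0, 0, 0], [0, 0, 0, 0], [0, 0, 0, 0]],
], hand=60)

```text
t: 16.55
tool_pos: [0.6114, -0.219, 0.2493]
tcp_rot: [-3.141, -0.0, 1.905]
wrist_force: [0.0, -0.6, 1.1]
finger_gap: 0.599
```

>>> jog_arm([
  [[0, 0, -4, 0], [0, 0, -12, 0], [0, 0, -24, 0], [0, 0, -38, 0], [0, 0, -54, 0], [0, 0, -70, 0], [0, 0, -86, 0], [0, 0, -100, 0], [0, 0, -110, 0], [0, 0, -115, 0], [0, 0, -115, 0], [0, 0, -115, 0]],
])

```text
t: 17.75
tool_pos: [0.6112, -0.2188, 0.3637]
tcp_rot: [-3.14, -0.001, 1.905]
wrist_force: [-1.1, 0.1, 0.3]
finger_gap: 0.603
```

```bash
python3 rel.py .6114 -.2185 .251 19.2
python3 - <<'E'
from h import *
f=snap('side','side7');g=snap('wrist','wrist7');t=snap('top','top7')
c=cv2.resize(f['img'][215:295,265:345],(400,400),interpolation=cv2.INTER_CUBIC)
d=cv2.resize(g['img'],(400,400),interpolation=cv2.INTER_CUBIC)
cv2.imwrite('pics/c7.png',np.hstack([c,d])[:,:,::-1])
for n,f in(('side',f),('wrist',g),('top',t)):
    W=cloud(f).reshape(-1,3)
    p=W[(W[:,2]>.255)&(W[:,2]<.275)&(np.hypot(W[:,0]-.611,W[:,1]+.219)<.03)]
    if len(p)>5: print(n,len(p),p.mean(0).round(4),[np.round(x,1) for x in cv2.minAreaRect((p[:,:2]*1000).astype(np.float32))])
E
```

```text
t 17.75 pos [ 0.6112 -0.2188  0.3637] ydeg 19.16 tilt 0.09 F [-1.05  0.14  0.31] gap 0.603
shift [  0.2   0.4 112.7] turn -0.0006
side 66 [ 0.6099 -0.2185  0.2594] [array([ 609.6, -216.5]), array([16.3, 29.6]), np.float64(13.6)]
wrist 873 [ 0.6113 -0.2172  0.2613] [array([ 611.6, -217.8]), array([15.9, 27.5]), np.float64(18.8)]
top 24 [ 0.6099 -0.212   0.2606] [array([ 612.1, -211.2]), array([12.6, 21.4]), np.float64(69.7)]
```

View pics/c7.png

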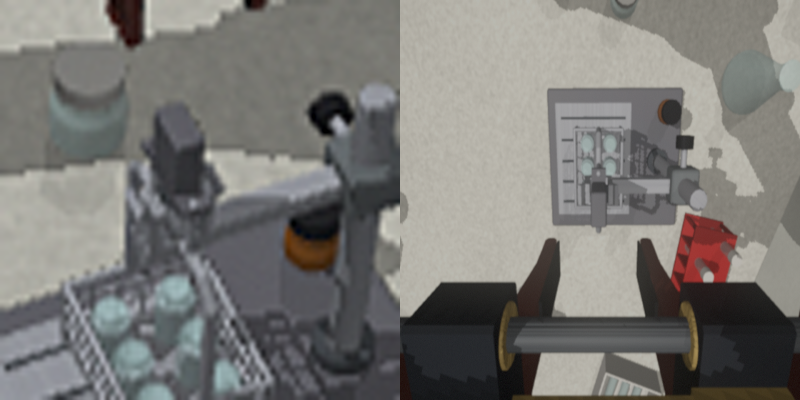

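The basket hangs upright and still: the block top is at 0.261, so the bar is at 0.183, with yaw 19°. I'll back off to view the keeper and the bystanders.

>>> jog_arm([
  [[0, -10, 0, 0], [0, -30, 0, 0], [0, -50, 5, 0], [0, -70, 10, 0], [0, -90, 15, 0], [0, -105, 20, 0], [0, -110, 20, 0], [0, -110, 20, 0], [0, -110, 20, 0]],
])

```text
t: 18.8
tool_pos: [0.5079, -0.2546, 0.344]
tcp_rot: [-3.141, -0.001, 1.906]
wrist_force: [0.0, 0.1, -0.5]
finger_gap: 0.602
```

Run:
```python
from h import *
g=snap('wrist','wrist8');f=snap('side','side8');t=snap('top','top8')
R,_=cv2.Rodrigues(np.array(g['rvec'],float)); p=cv2.projectPoints(np.array([[.611,-.219,.2]]),np.array(g['rvec'],float),np.array(g['tvec'],float),np.array([[g['fx'],0,g['cx']],[0,g['fy'],g['cy']],[0,0,1.]]),None)[0].ravel();print(p)
x,y=map(int,p); x=min(max(x,60),500);y=min(max(y,60),360)
c=cv2.resize(g['img'][y-50:y+50,x-50:x+50],(400,400),interpolation=cv2.INTER_CUBIC)
d=cv2.resize(f['img'][215:295,265:345],(400,400),interpolation=cv2.INTER_CUBIC)
cv2.imwrite('pics/c8.png',np.hstack([c,d])[:,:,::-1])
q=cloud(g).reshape(-1,3); q=q[(np.hypot(q[:,0]-.611,q[:,1]+.219)<.03)]
A=np.radians(19.2);M=np.array([[np.cos(A),np.sin(A)],[-np.sin(A),np.cos(A)]])
u=(q[:,:2]-[.6114,-.2185])@M.T*1000
k=(abs(u[:,1])<11)&(q[:,2]>.17)&(q[:,2]<.217)
for lo in range(-27,27,3):
    kk=k&(u[:,0]>=lo)&(u[:,0]<lo+3)
    if kk.sum(): print(lo,kk.sum(),'y',u[kk,1].min().round(1),u[kk,1].max().round(1),'z',np.percentile(q[kk,2]*1000,[5,50,95]).round(1))
# bystander check: side0 vs side8 heights
for n,c in(('beaker',(.475,.006)),('jar',(.581,-.011)),('pot',(.705,-.115)),('blue',(.447,.35)),('reagent',(.527,.48))):
    for o in('side0','side8'):
        W=cloud(load(o)).reshape(-1,3);m=W[(W[:,2]>.025)&(np.hypot(W[:,0]-c[0],W[:,1]-c[1])<.06)&(W[:,2]<.22)];print(n,o,len(m),m.mean(0).round(4))
```

```text
[409.714407   206.57325668]
-27 14 y -8.2 8.1 z [211.2 212.1 212.9]
-24 108 y -9.8 8.5 z [210.9 212.9 214.3]
-21 149 y -10.0 8.6 z [171.2 179.9 214.4]
-18 176 y -10.1 8.5 z [178.5 188.6 210.1]
-15 119 y -9.6 8.5 z [176.  207.5 208.6]
-12 58 y -9.5 8.5 z [174.1 207.3 208.6]
-9 72 y -6.6 8.4 z [172.4 208.4 210. ]
-6 87 y -6.5 10.5 z [175.3 206.5 210. ]
-3 95 y -10.3 10.9 z [175.  187.2 188.4]
0 40 y 1.1 10.9 z [186.6 187.5 188.3]
3 5 y 1.5 10.5 z [181.6 185.6 186.2]
6 19 y -0.7 8.3 z [178.5 179.7 181. ]
9 2 y 8.1 8.3 z [170.7 171.1 171.5]
15 2 y 8.4 8.4 z [206.6 208.  209.4]
18 16 y 6.9 8.5 z [206.5 212.8 214.7]
21 9 y 5.9 8.5 z [209.9 212.8 213.8]
beaker side0 336 [0.4745 0.0088 0.0516]
beaker side8 138 [0.4841 0.0008 0.0508]
jar side0 242 [ 0.5813 -0.0138  0.0501]
jar side8 249 [ 0.5811 -0.014   0.0498]
pot side0 180 [ 0.7018 -0.1339  0.1004]
pot side8 182 [ 0.7018 -0.1334  0.0995]
blue side0 707 [0.4466 0.3503 0.0905]
blue side8 201 [0.413  0.3535 0.0505]
reagent side0 552 [0.5266 0.476  0.0883]
reagent side8 0 [nan nan nan]<stdin>:18: RuntimeWarning: Mean of empty slice.
  ret = um.true_divide(
```

View pics/c8.png

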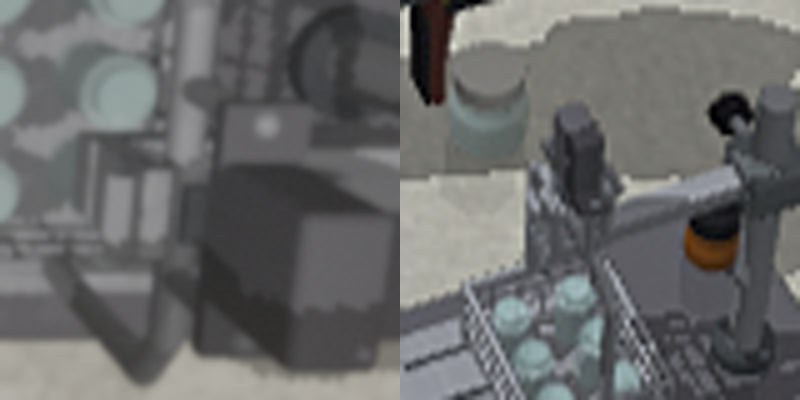

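The keeper's free end reads 0.208-0.210 at x = -9 to -4, the same as when shut at the start, and the bar below it tops out at 0.188. The arm hid the beaker, the blue basket and the reagent bottle in that view, so I'll compare them in the top view.

Run:
```python
from h import *
for n,c in(('beaker',(.475,.006)),('jar',(.581,-.011)),('blue',(.447,.35)),('redcap',(.527,.48)),('funnel',(.55,-.5))):
    for o in('top0','top8'):
        W=cloud(load(o)).reshape(-1,3);m=W[(W[:,2]>.025)&(np.hypot(W[:,0]-c[0],W[:,1]-c[1])<.06)&(W[:,2]<.24)];print(n,o,len(m),m.mean(0).round(4))
```

```text
beaker top0 93 [0.4788 0.0057 0.0585]
beaker top8 95 [0.4791 0.0058 0.0576]
jar top0 143 [ 0.5802 -0.0089  0.0557]
jar top8 142 [ 0.5803 -0.0091  0.0555]
blue top0 531 [0.4476 0.3456 0.0942]
blue top8 530 [0.4475 0.3453 0.0942]
redcap top0 455 [0.5245 0.4798 0.102 ]
redcap top8 455 [0.5245 0.4797 0.102 ]
funnel top0 222 [ 0.5517 -0.496   0.0434]
funnel top8 0 [nan nan nan]<stdin>:4: RuntimeWarning: Mean of empty slice.
  ret = um.true_divide(
```

View pics/top8.png

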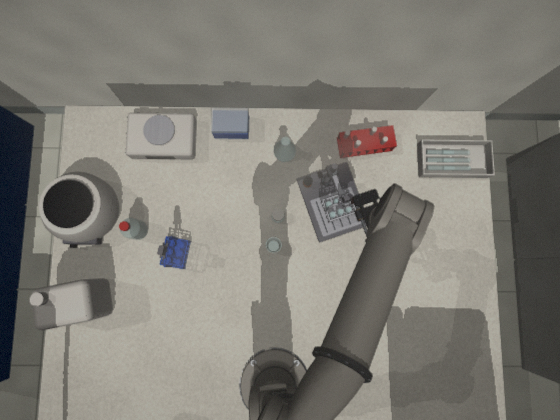

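The arm hides the funnel at top (412,225). I'll check it in the side image.

Run:
```python
from h import *
for o in('side0','side8'):
    W=cloud(load(o)).reshape(-1,3);m=W[(W[:,2]>.02)&(np.hypot(W[:,0]-.55,W[:,1]+.5)<.06)&(W[:,2]<.2)];print(o,len(m),m.mean(0).round(4))
s=sense();print(s['t'],s['wrist_force'].round(2)); print(job_done())
```

```text
side0 626 [ 0.5523 -0.5064  0.0393]
side8 626 [ 0.5515 -0.5063  0.0391]
18.95 [ 0.5  -0.13  0.13]
the job is handed in; nothing more can be done
None
```

The steel basket is hanging on the hook with the keeper closed over its bar, and I handed the job in at about 19 s. I gripped it across the 16 mm faces of its block and brought the bar over the tip and down past the keeper. With the bar seated I tugged at about 8.5–10 N on the hook, weight included, for about 1.7 s. It did not move, so I eased off, let go and backed away.

**Last checks**
- **Seat:** The bar's axis was at 0.182–0.184 m by feel and by the cameras, and the block was still upright and square with the hook.
- **Keeper:** The block and fingers hid it during the tug. Its sideways push vanished about 5 mm above the seat. Once I had backed away, its free end measured 0.208–0.210 m, the same as when it was shut at the start.
- **Bystanders:** The beaker, jar, blue basket, red-capped bottle, funnel and pot area were within about 1 mm of where they began. The arm hid some of these in one view or the other, so I used whichever camera could see each.
- **Robot:** It was touching nothing at hand-in; the wrist force was about zero.

No check failed.

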